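Close and lock a two-part bread stand

ROBOT

A 6-joint arm with a two-finger parallel gripper is mounted at the origin on the work surface. World frame = base frame: x ahead of the robot, y to its left, z up, the work surface at z = 0. Lengths are in m, angles in rad, forces in N, time in s.
With the tool pointing down it reaches from about 0.275 to 0.875 m from the base axis. Payload 12.5 kg.
Tool frame: the origin (TCP) lies at the very end of the fingers, on their centre line; the grasp point (between the pads) lies 19 mm behind it; z points along the fingers, y is the line along which they close (so a half turn about z gives the same grasp; the last joint's range is limited). The gripper opens to 85 mm and grips with 20 to 120 N. Pads are 22 mm wide; open, the fingers measure 114 mm over their backs; the gripper's body (76 mm by 85 mm) begins 54 mm behind the grasp point. The pads swing forward as they close: fully open they stand 13 mm farther back than shut.
Start: joints at [-1.381, 0.351, 1.652, -0, 1.139, -0.085], TCP at [0.149, -0.529, 0.231] pointing down, gripper open.
Joint ranges: [-2.75, 2.75], [-0.79, 2.1], [0.01, 2.65], [-1.57, 4.71], [0.07, 3.14], [-2.87, 2.87]. Speed limits (rad/s): [2.22, 2.22, 2.79, 3.14, 3.14, 3.14].

INTERFACE

Orientations are given as a 3x3 rotation matrix whose columns are the frame's x, y, z axes.
In Python, from bench import manip gives the robot as it stands. Calls block until the motion is done:
- manip.move_ptp(position, orientation): joint-space move of the TCP to a pose.
- manip.move_l(position, attitude=None, max_speed=0.15): straight line of the TCP; attitude=None keeps the orientation; max_speed is the mean speed in m/s.
- manip.move_j(angles): joint-space move.
- manip.set_gripper(opening, effort=None): opening from 0.0 (shut) to 1.0 (fully open); effort is the grip in N (None keeps the last); returns when the fingers have stopped.
- manip.dwell(seconds).
- manip.inverse_kinematics(position, orientation): joint angles nearest the present ones, or None.
- manip.grab_frame(name): name is "scene" or "top" or "wrist"; returns (picture, depth): 480x640x3 uint8, red, green, blue; 480x640 float32, m along the optical axis (not along the pixel's ray), 0 where there is no reading.
- manip.get_calibration(name): a dict with "camera_matrix" (3x3 intrinsics, pixels), "R" (3x3) and "t" (3): a world point X has camera coordinates R X + t. Camera axes: x right, y down, z forward; pixel columns grow to the right and rows downward; lengths in m; the calibration is good to about 2 mm. A picture is of the moment at which its call begins: read the wrist's pose just before it. get_calibration takes no time and is no camera call; for the wrist camera it gives the pose at the moment of the call.
A pose or a line that the arm cannot do raises manip.Unreachable and nothing moves.
- manip.sign_off(): hands the job in; it is judged then, once.
Trained networks look in the newest picture that a camera, given by its name, has taken for a name from the list of things; names that differ only in an ending like _2 or _b are one class to them, and where a whole thing is asked for, a point or a joint stands for the part that bears it (a point fixed in the world has none). Each returns a list of dicts, best first, with "confidence" (0 to 1); they miss things now and then, are a little off and sometimes report something else, mostly with a low value. They report only what shows in the picture. A call takes as long as a camera call. They do not tell look-alikes from the thing itself.
- manip.look_for(camera, name): "at" ([x, y, z] in m, in world coordinates, good to about 4 mm: the middle of the surface that is visible of it).
Readings, each from a call of its own:
- manip.current_time(): time.
- manip.current_qpos(): joint angles.
- manip.current_joint_vel(): joint speeds.
- manip.current_joint_torque(): joint torques, N m.
- manip.current_ee_pos(): TCP position.
- manip.current_tcp_rot(): TCP orientation.
- manip.current_force(): force on the tool from outside, world axes, zero at the start.
- manip.current_ft_torque(): the same for the moment, N m.
- manip.current_grip_width(): opening from 0.0 (shut) to 1.0 (fully open).
- manip.current_grip_force(): force on a finger pad.
Only numpy, scipy, OpenCV 4.12 (cv2) and the standard library are available. Lean on these libraries where they do the work, as an engineer would, in place of code of your own. Each camera call takes 0.05 s, during which the arm holds its last target. There are 200 camera calls.

TASK

A bread roll has dropped into the gap between the two halves of the wooden bread stand: first pick it up and put it in the open tray of the fixed half, beside the little jar. Then slide the other half up against the rubber studs and swing the cam lever its full quarter turn clockwise so that the hook catches the pin and draws the halves tight together. Leave the lever locked, the roll in its tray and everything else on the counter where it stands.

Things in the scene. Friction and masses are not known exactly. Their poses are not given: they have to be found in the camera images.
- stand: Fixed half of a plywood bread stand and its base board; cannot be moved. Origin: on the table, in the joint face, mid width; z up, +y from the joint face into the fixed tray, x along the joint. Board 10 mm thick, x -107..107, y -258..172 mm. Tray: outside x -100..100, y 0..172, walls up to z = 55; inside x -90..90, y 28..162, floor z = 10 mm. A small jar stands in it at about x 60, y 130.
- tray (a point): Middle of the fixed tray's floor (stand x = 0, y = 95, z = 10 mm).
- axis (a point): On the cam's vertical axis (stand x = 0, y = 14 mm), on top (z = 55 mm) of the fixed tray's 28 mm wide joint-side wall. Hook and lever lie 3 to 21 mm above this point; the hook reaches 47 mm from the axis.
- studs (a point): Midway between the tips of the two black rubber studs (12 mm across, stand x = -70 and 70, z = 34 mm), which stand 7 mm proud of the fixed half's joint face. They are sprung: about 6 N in all presses them flush.
- section (a joint): Sliding half: plywood tray holding two loaves, 200 mm wide, 122 mm long, top z = 55 mm, sliding along the stand's y. Value: gap (m) between the joint faces; 0 = tight, 0.135 = out to its stop. Friction 1.5 N, stays where left, but below 7 mm the studs push: pressed in by hand and let go it springs back to 5 to 7 mm. The cam catches it at any gap under 9 mm.
- grip (a point): Centre of the upright turned wooden grip on the sliding half's 26 mm thick outer wall: 22 to 24 mm across, from z = 55 mm (wall top) to 96 mm; this point is at z = 80 mm, 109 mm from the sliding half's joint face. Moves with it.
- pin (a point): Steel keeper pin, 8 mm across, 17 mm tall, on top of the sliding half's joint-side wall, mid width, 12 mm from its joint face; the cam's hook draws it in.
- cam (a joint): Turn of the cam and lever (rad): 0 = open, lever along the stand's -x; clockwise from above to the stop at 1.6, lever along +y over the fixed tray. Stays where left (0.08 N m). The hook takes the pin from about 0.45; tight from about 1.35. Turned before the pin is in reach, the hook bars the way. Up to about 10 N at the post.
- post (a point): Middle of the black upright finger post at the end of the cam lever: 14 mm across, from z = 75 mm (lever's top) to 112 mm; this point is at z = 97 mm (grip a little above it to clear the lever), 55 mm from the cam's axis. Moves with the lever.
- roll: Loose round crusty bread roll, 58 mm across, 42 mm tall, sides upright from 7 to 28 mm above its underside, 60 g; it lies on the base board in the gap between the halves. Origin: centre of its underside.
- jar: Bystander: small honey jar, 40 mm across, 62 mm tall, in the far corner of the fixed tray. Origin: centre of its underside.
- bottle: Bystander: green bottle, 60 mm across, 190 mm tall. Origin: centre of its underside.
- bowl: Bystander: white bowl, 120 mm across, 55 mm tall. Origin: centre of its underside.
- brush: Bystander: crumb brush lying on the counter to the right of the stand. Origin: middle of its underside.
- loaf: Bystander: dark loaf, 200 x 100 x 85 mm. Origin: centre of its underside.
- mug: Bystander: blue mug, 80 mm across, 90 mm tall. Origin: centre of its underside.
- tin: Bystander: tin, 72 mm across, 100 mm tall. Origin: centre of its underside.
Mind the look-alikes: they are no part of the job. Leave any green look-alike of the roll alone.

How it is judged:
On the way, in this order (a step that is already met when the one before it is completed fails the run):
1. the roll lies let go in the fixed half's tray, the cam still open (x of roll in the frame of stand between -0.075 and 0.075 m and y of roll in the frame of stand between 0.04 and 0.15 m and z of roll in the frame of stand between 0 and 0.035 m and contact force between roll and the fingers below 0.1 N and linear speed of roll below 0.03 m/s and value of joint cam below 0.5 rad), for 0.2 s.
2. the sliding half is up at the studs (gap under 9 mm) with the cam still open (value of joint section below 0.009 m and value of joint cam below 0.5 rad), for 0.2 s.
At the end, for the whole second after the job is handed in: The cam lever is turned past 1.4 rad of its 1.6, the gap between the halves is under 2 mm, and the roll lies at rest inside the fixed half's tray (its centre 40 to 150 mm from the joint face and within 75 mm of the middle, its underside under 35 mm above the table) (x of roll in the frame of stand between -0.075 and 0.075 m and y of roll in the frame of stand between 0.04 and 0.15 m and z of roll in the frame of stand between 0 and 0.035 m and value of joint cam above 1.4 rad and value of joint section below 0.002 m and velocity of joint cam below 0.05 rad/s and linear speed of roll below 0.02 m/s); the robot touches nothing.
It fails at once if a bystander (jar, bottle, bowl, brush, loaf, mug or tin) is moved more than 40 mm from its place (distance of any of jar, bottle, bowl, brush, loaf, mug, tin from where it was at the start of the episode above 0.04 m).
It fails at once if the jar is knocked over (angle between jar's own z axis and vertical above 0.8 rad).
It also fails if it takes over 59 s, if anything falls off the work surface, if the arm or the gripper's body presses on something with over 40 N, if the wrist force passes 120 N, or if a joint passes its speed limit or range.

## Working session

There is one attempt and no reset: what is moved stays moved. The work goes in short steps, each a Python script; the robot and the scene stay as the last script left them, time stands still between calls to the robot, and variables do not carry over. Pictures are saved under pics/ and viewed, at most 10 in all, crops included, and the job is handed in when it is done.

```bash
mkdir -p pics; ls; python3 - <<'E'
from bench import manip as m
import cv2,numpy as np
ims=[]
for c in("scene","top"):
    p,d=m.grab_frame(c); cv2.imwrite(f"pics/{c}0.png",p[:,:,::-1]); np.save(f"{c}0.npy",d)
    for n in("roll","grip","post","pin","studs","jar","stand","axis","bowl","bottle","mug","tin","brush","loaf"):
        for r in m.look_for(c,n)[:4]:
            k=m.get_calibration(c); q=k["camera_matrix"]@(k["R"]@np.array(r["at"])+k["t"])
            print(c,n,round(r["confidence"],2),np.round(r["at"],3),(q[:2]/q[2]).astype(int))
print(m.current_time())
E
```

```text
pics
scene roll 0.93 [0.286 0.238 0.034] [432 244]
scene roll 0.8 [ 0.508 -0.014  0.044] [310 258]
scene roll 0.62 [ 0.29  -0.212  0.029] [291 192]
scene roll 0.32 [ 0.506 -0.139  0.058] [271 236]
scene grip 0.68 [ 0.504 -0.148  0.053] [268 236]
scene post 0.81 [0.553 0.037 0.074] [319 269]
scene pin 0.57 [ 0.505 -0.142  0.053] [270 237]
scene studs 0.68 [ 0.722 -0.293  0.076] [170 261]
scene jar 0.96 [0.653 0.124 0.064] [330 315]
scene jar 0.24 [0.44  0.403 0.055] [477 304]
scene stand 0.89 [0.551 0.008 0.033] [309 275]
scene axis 0.97 [0.553 0.018 0.024] [312 279]
scene axis 0.43 [ 0.505 -0.142  0.057] [270 236]
scene bowl 0.59 [0.642 0.419 0.029] [453 381]
scene bottle 0.83 [0.754 0.304 0.123] [387 374]
scene bottle 0.59 [0.549 0.01  0.034] [310 274]
scene mug 0.94 [0.442 0.401 0.054] [476 305]
scene tin 0.94 [ 0.724 -0.291  0.077] [171 261]
scene tin 0.33 [0.643 0.42  0.028] [454 381]
scene brush 0.66 [ 0.389 -0.35   0.018] [236 197]
scene loaf 0.66 [ 0.661 -0.431  0.073] [148 227]
top roll 0.88 [0.278 0.231 0.041] [219 336]
top roll 0.86 [ 0.28  -0.216  0.039] [415 337]
top roll 0.84 [ 0.498 -0.02   0.046] [329 241]
top grip 0.92 [ 0.491 -0.155  0.053] [389 244]
top post 0.92 [0.548 0.036 0.077] [305 217]
top pin 0.75 [ 0.49  -0.15   0.059] [387 244]
top jar 0.86 [0.634 0.106 0.07 ] [275 180]
top stand 0.82 [ 0.533 -0.026  0.012] [333 227]
top stand 0.67 [ 0.49  -0.152  0.057] [388 244]
top axis 0.56 [ 0.535 -0.032  0.014] [335 226]
top axis 0.53 [0.425 0.408 0.039] [145 271]
top bowl 0.91 [0.668 0.424 0.026] [143 169]
top bottle 0.71 [0.722 0.291 0.119] [191 136]
top mug 0.68 [0.427 0.41  0.039] [144 270]
top tin 0.8 [ 0.7   -0.306  0.098] [458 150]
top tin 0.34 [0.424 0.41  0.039] [144 271]
top brush 0.89 [ 0.375 -0.358  0.013] [475 296]
top loaf 0.83 [ 0.634 -0.452  0.08 ] [522 181]
1.5
```

View pics/scene0.png

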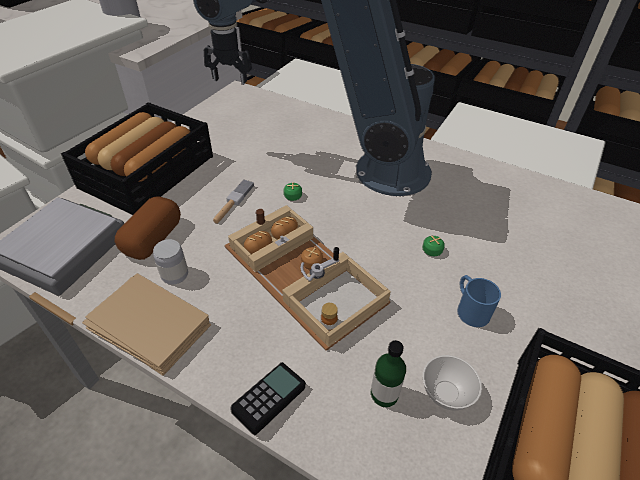

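View pics/top0.png

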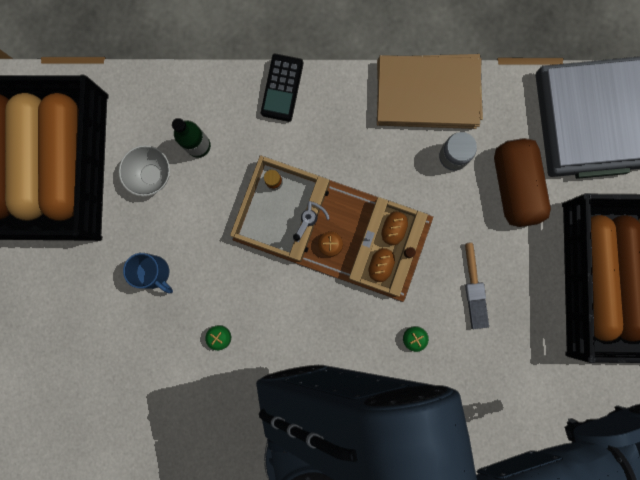

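The two pictures show the stand with its fixed half on the left in the top view. The jar is at (272,179), the cam at (309,217), the post at (296,237), and the sliding half on the right with its grip at (409,252).

Things that could be taken for the roll, in the top view:
- brown roll in the gap at (329,244)
- green look-alikes at (218,337) and (415,338)
- loaves in the sliding half at (394,228) and (382,264)

I choose (329,244), because it is brown, round and in the gap. Next I'll fit the stand frame from depth and look from near with the wrist camera.

```bash
cat >h.py <<'E'
from bench import manip as m
import cv2,numpy as np
def cloud(c,save=None):
    k=m.get_calibration(c); p,d=m.grab_frame(c)
    if save: cv2.imwrite(f"pics/{save}.png",p[:,:,::-1])
    v,u=np.mgrid[:480,:640]; K=k["camera_matrix"]
    P=np.stack([(u-K[0,2])/K[0,0]*d,(v-K[1,2])/K[1,1]*d,d],-1)
    W=(P-k["t"])@k["R"]; W[d==0]=np.nan
    return p,W
def down(yaw): # tool y axis (closing) along world angle yaw
    y=np.array([np.cos(yaw),np.sin(yaw),0]); z=np.array([0,0,-1.]); return np.stack([np.cross(y,z),y,z],1)
E
python3 - <<'E'
from h import *
p,W=cloud("top")
def near(x): return (np.abs(W[...,0]-.55)<.2)&(np.abs(W[...,1]+.0)<.27)
M=near(0)&(W[...,2]>.048)&(W[...,2]<.062)
n,l,s,c=cv2.connectedComponentsWithStats(M.astype(np.uint8))
print(s[s[:,4]>30])
Q=W[M][:,:2].astype(np.float32)*1000
print(len(Q),cv2.minAreaRect(Q), np.nanmedian(W[M][:,2]))
r=cv2.minAreaRect(Q); print(cv2.boxPoints(r))
# table height check
print(np.nanmedian(W[380:400,480:520,2]))
print(m.current_qpos(), m.get_calibration("wrist"), m.current_ee_pos(), m.current_tcp_rot())
E
```

```text
[[     0      0    640    480 302473]
 [   230    155     99    106   1581]
 [   349    197     79     99   2130]
 [   311    205      8     11     53]
 [   382    211     26     34    340]
 [   321    234     20     19    211]
 [   369    248     26     34    339]]
4727 ((536.1920166015625, -15.623046875), (413.19317626953125, 200.59194946289062), 70.78128814697266) 0.05517835728839297
[[ 373.47922 -177.69086]
 [ 562.8919  -243.72073]
 [ 698.9048   146.44476]
 [ 509.49213  212.47464]]
-4.301495585784615e-05
[-1.38057938e+00  3.50674977e-01  1.65178190e+00 -1.32876682e-05
  1.13909591e+00 -8.46198209e-02] {'camera_matrix': array([[335.44565737,   0.        , 316.51902415],
       [  0.        , 335.44565737, 236.7533864 ],
       [  0.        ,   0.        ,   1.        ]]), 'R': array([[ 0.26992432, -0.96288065,  0.00131027],
       [-0.91670187, -0.25656218,  0.30632258],
       [-0.29461592, -0.08388504, -0.95192687]]), 't': array([-0.55075202, -0.03857864,  0.37967679])} [ 0.14927471 -0.52935127  0.23131016] [[ 9.62468000e-01  2.71395190e-01 -4.31222534e-06]
 [ 2.71395189e-01 -9.62467999e-01 -4.14347688e-05]
 [-1.53955758e-05  3.87093218e-05 -9.99999999e-01]]
```

```bash
python3 - <<'E'
from h import *
O=np.array([.5476,.0171]);a=np.radians(70.78);Y=np.array([np.cos(a),np.sin(a)]);X=np.array([Y[1],-Y[0]])
R=down(a-np.pi/2)
xy=O-.033*X-.05*Y
m.move_ptp([*xy,.28],R)
p,W=cloud("wrist","w0")
M=(np.abs(W[...,2]-.055)<.005)&(np.hypot(W[...,0]-.55,W[...,1])<.33)
Q=W[M]; q=(Q[:,:2]-O)@np.stack([X,Y],1)*1000
r=cv2.minAreaRect(q.astype(np.float32)); print(r,cv2.boxPoints(r)); 
# roll: brown blob inside the gap, all points z .02-.056
A=(W[...,:2]-O)@np.stack([X,Y],1)*1000; z=W[...,2]*1000
B=(A[...,0]>-95)&(A[...,0]<95)&(A[...,1]<-8)&(A[...,1]>-110)&(z>18)&(z<54)
n,l,s,c=cv2.connectedComponentsWithStats(B.astype(np.uint8))
for i in range(1,n):
    if s[i,4]>150:
        b=l==i; print(s[i],A[b].min(0),A[b].max(0),np.median(A[b],0),z[b].max())
for n,lo,hi,yr in(("post",95,116,(-60,80)),("grip",88,100,(-260,-150)),("pin",60,75,(-160,-60)),("jar",58,66,(80,160)),("loaf",57,80,(-240,-125))):
    b=(z>lo)&(z<hi)&(A[...,1]>yr[0])&(A[...,1]<yr[1])&(abs(A[...,0])<110)
    if b.sum(): print(n,b.sum(),np.percentile(A[b],[2,50,98],axis=0).round(1).tolist(),z[b].max())
for c in("roll","grip","post","pin"):
  for r in m.look_for("wrist",c)[:3]: print(c,r["confidence"],np.round(r["at"],3),((np.array(r["at"])[:2]-O)@np.stack([X,Y],1)*1000).round(1))
print(m.current_time(),m.current_qpos().round(2))
cv2.imwrite("pics/w0c.png",p[:,:,::-1])
E
```

```text
((82.8128662109375, -59.635955810546875), (406.00421142578125, 364.2982482910156), 89.93634796142578) [[ -99.561676 -262.43558 ]
 [ 264.73636  -262.8403  ]
 [ 265.1874    143.16367 ]
 [ -99.11063   143.56839 ]]
[ 288  175   49   50 1909] [-65.43577775 -80.68282667] [ -9.26917456 -23.98452844] [-37.25627146 -48.723932  ] 53.927531191628
post 203 [[-60.0, 14.5], [-53.0, 20.5], [-47.1, 27.2]] 114.42267540629429
grip 317 [[-10.0, -238.1], [0.2, -225.5], [10.1, -217.1]] 97.39519239843241
pin 66 [[-3.2, -135.1], [0.1, -129.6], [3.8, -127.5]] 73.83720309655223
jar 102 [[40.0, 105.2], [45.9, 109.8], [64.9, 129.1]] 65.95701441771875
loaf 3114 [[-72.5, -221.5], [0.1, -176.5], [73.4, -130.4]] 79.85375348078024
roll 0.98 [ 0.496 -0.018  0.048] [-37.7 -49.9]
roll 0.82 [0.28  0.231 0.039] [-322.6  114. ]
roll 0.72 [ 0.292 -0.203  0.038] [-168.6 -291.7]
grip 0.76 [ 0.489 -0.141  0.055] [  -3.  -168.1]
post 0.8 [0.547 0.038 0.076] [-7.7 19.7]
pin 0.97 [ 0.486 -0.144  0.057] [  -5.1 -172.3]
4.0167 [-0.13  0.21  1.72 -0.    1.22  0.2 ]
```

View pics/w0.png

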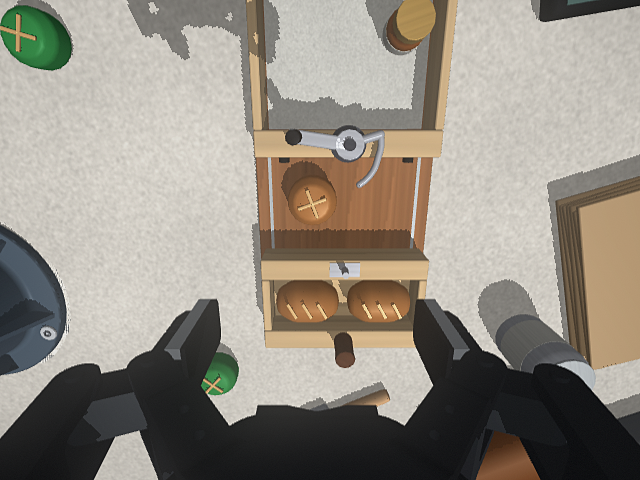

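The wrist view shows the brown roll at (312,199), and it is the right one: brown, round and in the gap. It also shows the post at (294,137), the hook tip at (363,185), the pin at (346,268) and the grip at (344,350). I'll refine the frame from the wall edges, then pick up the roll.

```bash
cat >>h.py <<'E'
O=np.array([.5476,.0171]);a=np.radians(70.78);Y=np.array([np.cos(a),np.sin(a)]);X=np.array([Y[1],-Y[0]]);R0=down(a-np.pi/2)
def st(W): return (W[...,:2]-O)@np.stack([X,Y],1)*1000
def w(x,y,z): return [*(O+x/1000*X+y/1000*Y),z/1000]
def edges(W,ylo,yhi):
    A=st(W);z=W[...,2]*1000
    b=(abs(z-55)<2.5)&(A[...,1]>ylo)&(A[...,1]<yhi)&(abs(A[...,0])<104)
    for xs in((-95,-75),(-45,-25),(25,45),(60,75),(78,95)):
        q=A[b&(A[...,0]>xs[0])&(A[...,0]<xs[1])]
        if len(q)>5: print("  x",xs,"y",np.percentile(q[:,1],[1,99]).round(1))
    q=A[b]; print("  xrange",np.percentile(q[:,0],[.5,99.5]).round(1))
E
python3 - <<'E'
from h import *
m.move_ptp(w(-37,-51,150),R0)
p,W=cloud("wrist","w1")
print("fixed");edges(W,-15,60);
A=st(W);z=W[...,2]*1000
B=(A[...,0]>-95)&(A[...,0]<95)&(A[...,1]<-12)&(A[...,1]>-105)&(z>16)&(z<56)
n,l,s,c=cv2.connectedComponentsWithStats(B.astype(np.uint8))
for i in range(1,n):
    if s[i,4]>150: b=l==i; print(s[i],np.percentile(A[b],[1,50,99],axis=0).round(1).tolist(),z[b].max())
b=(z>105)&(z<118)&(A[...,1]>-60)&(A[...,1]<80)&(abs(A[...,0])<90)
print("post",b.sum(),np.percentile(A[b],[2,50,98],axis=0).round(1).tolist())
p,W=cloud("top")
print("fixed top");edges(W,-15,60);print("slide top");edges(W,-160,-75);print("end");edges(W,140,190)
E
```

```text
fixed
  x (-95, -75) y [-1.1 59.2]
  x (-45, -25) y [-1.3 26.4]
  x (25, 45) y [-1.4 26.3]
  x (60, 75) y [-1.4 26.2]
  x (78, 95) y [-1.4 58.9]
  xrange [-98.6  99.8]
[ 279  195   71   72 4036] [[-63.9, -77.1], [-37.5, -47.0], [-11.5, -24.4]] 54.88189205804868
post 568 [[-59.8, 14.6], [-53.5, 20.8], [-47.4, 26.7]]
fixed top
  x (60, 75) y [-0.2 26.7]
  x (78, 95) y [-0.4 57. ]
  xrange [-99.1  99.1]
slide top
  x (-95, -75) y [-158.7 -134.4]
  x (-45, -25) y [-159.3 -124.1]
  x (25, 45) y [-159.4 -119.6]
  x (60, 75) y [-159.4 -120.2]
  x (78, 95) y [-157.6 -119.5]
  xrange [-99.2  99. ]
end
  x (-95, -75) y [142.3 170.5]
  x (-45, -25) y [160.7 171.1]
  x (25, 45) y [160.6 171. ]
  x (60, 75) y [160.1 170.4]
  x (78, 95) y [142.7 170.7]
  xrange [-99.6  99. ]
```

View pics/w1.png

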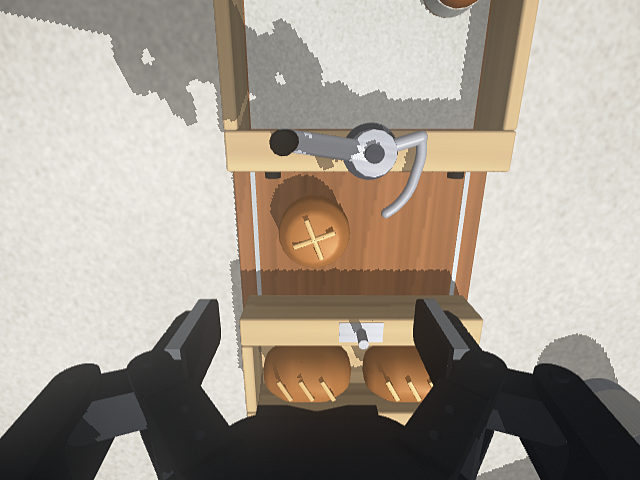

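The near view shows the roll at (314,232), clear of both walls, the hook tip at (388,213), and the lever slightly turned. I'll check the hook clearance and then grasp along the stand's x.

```bash
python3 - <<'E'
from h import *
p,W=cloud("wrist");A=st(W);z=W[...,2]*1000
b=(z>58)&(z<85)&(A[...,1]<-6)&(A[...,1]>-60)&(A[...,0]>-20)&(A[...,0]<60)
print("hook",b.sum(),A[b].min(0),A[b].max(0)); i=A[b][:,1].argmin(); print(A[b][i])
m.set_gripper(.87,40)
x,y=-38.5,-53.
m.move_l(w(x,y,60),max_speed=.15)
print(m.current_force())
m.move_l(w(x,y,11.5),max_speed=.08)
print(m.current_force().round(1),m.current_ee_pos())
m.set_gripper(0,30)
print(m.current_grip_width(),m.current_grip_force(),m.current_force().round(1))
m.move_l(w(x,y,40),max_speed=.06)
print(m.current_grip_width(),m.current_grip_force(),m.current_force().round(1),m.current_time())
cloud("wrist","w2")
E
```

```text
hook 467 [  0.72664702 -32.15169951] [33.19821535 -6.00728962]
[ 12.28703766 -32.15169951]
[-0.44088414  0.10270866  0.49806283]
[-0.2  0.4  1.2] [ 0.49401608 -0.02029502  0.0117093 ]
0.6572780380948401 30.822958778589964 [-1.4  0.3  6. ]
0.6574033978440796 31.98631107865367 [-0.4  0.7 -1.7] 7.475
```

View pics/w2.png

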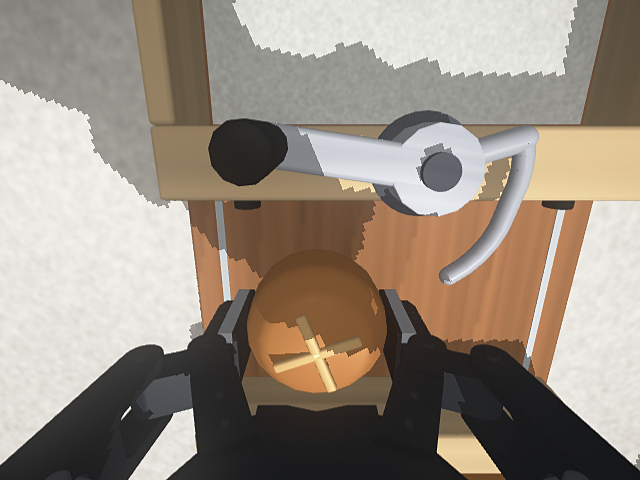

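The roll is held squarely at (317,320). Next I place it in the tray.

```bash
python3 - <<'E'
from h import *
x,y=-38.5,-53.
m.move_l(w(x,y,155),max_speed=.15)
m.move_l(w(-25,90,155),max_speed=.15)
print(m.current_grip_force())
m.move_l(w(-25,90,40),max_speed=.12)
m.move_l(w(-25,90,13.5),max_speed=.05)
print(m.current_force().round(1))
m.set_gripper(.87)
m.dwell(.2)
m.move_l(w(-25,90,140),max_speed=.12)
p,W=cloud("wrist","w3");A=st(W);z=W[...,2]*1000
b=(A[...,0]>-85)&(A[...,0]<35)&(A[...,1]>35)&(A[...,1]<155)&(z>25)&(z<62)
print(b.sum(),np.percentile(A[b],[1,50,99],axis=0).round(1).tolist(),z[b].max(),m.current_time())
E
```

```text
32.011947726714425
[ 0.2 -0.1 -1.3]
4349 [[-50.9, 65.8], [-24.6, 95.7], [1.7, 118.3]] 54.945213585760875 13.125
```

View pics/w3.png

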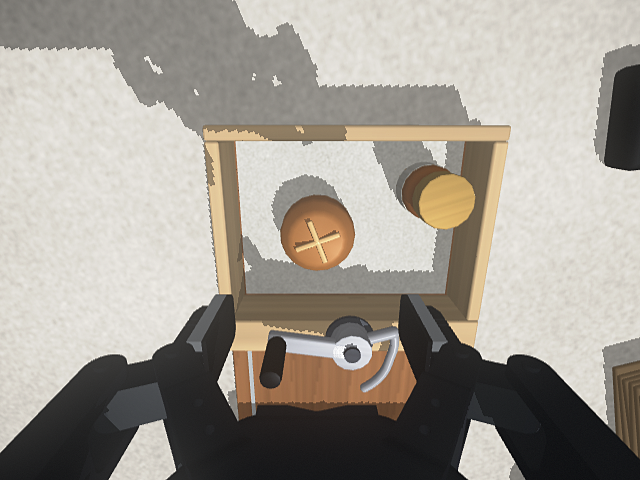

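The roll at (318,232) lies in the tray and the jar at (445,200) is untouched. Next I take the grip and slide the half in.

```bash
python3 - <<'E'
from h import *
m.move_l(w(-10,-60,160),max_speed=.2)
m.move_l(w(0,-228,160),max_speed=.2)
p,W=cloud("wrist");A=st(W);z=W[...,2]*1000
b=(z>88)&(z<100)&(A[...,1]<-150)&(A[...,1]>-270)&(abs(A[...,0])<40)
print("grip",b.sum(),np.percentile(A[b],[2,50,98],axis=0).round(1).tolist() if b.any() else "")
m.set_gripper(.6,40)
m.move_l(w(0,-228,61),max_speed=.12)
m.set_gripper(0,40)
print(m.current_grip_width(),m.current_grip_force(),m.current_force().round(1))
m.move_l(w(0,-130,61),max_speed=.1); print(m.current_force().round(1))
m.move_l(w(0,-113.5,61),max_speed=.04); print(m.current_force().round(1),m.current_grip_width(),m.current_time())
p,W=cloud("wrist");A=st(W);z=W[...,2]*1000
b=(abs(z-55)<3)&(abs(A[...,0]+60)<15)&(A[...,1]>-40)&(A[...,1]<35)
print(np.histogram(A[b][:,1],bins=range(-40,36,3)))
E
```

```text
grip 944 [[-9.9, -238.2], [0.6, -227.0], [10.6, -217.3]]
0.257699504938304 38.892042455408955 [-2.4  1.1  6.4]
[-2.5  2.5  6.9]
[-3.  -1.2  5.3] 0.2531640874488989 18.4667
(array([  0,   0,   0, 565, 571, 560, 577, 589, 607, 611, 621, 349, 140,
       731, 662, 713, 708, 139,   0,   0,   0,   0,   0,   0,   0]), array([-40, -37, -34, -31, -28, -25, -22, -19, -16, -13, -10,  -7,  -4,
        -1,   2,   5,   8,  11,  14,  17,  20,  23,  26,  29,  32,  35]))
```

```bash
python3 - <<'E'
from h import *
m.set_gripper(.6); m.dwell(.4)
m.move_l(w(0,-113.5,165),max_speed=.15)
m.move_ptp(w(-53.5,-20,170),down(a))
p,W=cloud("wrist","w4");A=st(W);z=W[...,2]*1000
b=(z>104)&(z<118)&(A[...,1]>-60)&(A[...,1]<80)&(abs(A[...,0]+40)<50)
print("post",b.sum(),np.percentile(A[b],[2,50,98],axis=0).round(1).tolist() if b.any() else "")
p,W=cloud("top");A=st(W);z=W[...,2]*1000
for xs in(-80,-70,70,80):
    b=(abs(A[...,0]-xs)<5)&(A[...,1]>-30)&(A[...,1]<30)
    q=np.c_[A[b][:,1],z[b]]; q=q[q[:,0].argsort()]; print(xs,[tuple(t) for t in q[(abs(q[:,0]+3)<12)].round(0).astype(int).tolist()][:30])
print(m.current_time(),m.current_qpos().round(2))
E
```

```text
post 412 [[-60.7, 13.6], [-55.4, 19.4], [-48.5, 25.9]]
-80 [(-15, 468), (-15, 53), (-14, 472), (-14, 470), (-14, 472), (-14, 472), (-14, 53), (-13, 471), (-13, 471), (-13, 472), (-13, 468), (-13, 473), (-12, 53), (-12, 470), (-12, 476), (-12, 55), (-12, 473), (-12, 467), (-11, 469), (-11, 473), (-11, 471), (-11, 474), (-10, 472), (-10, 53), (-10, 472), (-10, 470), (-10, 56), (-10, 475), (-9, 470), (-9, 475)]
-70 [(-15, 479), (-15, 476), (-14, 477), (-14, 475), (-14, 477), (-14, 478), (-13, 475), (-13, 473), (-13, 477), (-13, 474), (-12, 478), (-12, 476), (-12, 476), (-12, 477), (-11, 478), (-11, 477), (-11, 477), (-10, 476), (-10, 476), (-10, 477), (-10, 472), (-10, 477), (-10, 477), (-9, 478), (-9, 477), (-9, 479), (-9, 477), (-8, 477), (-8, 479), (-8, 478)]
70 [(-15, 52), (-14, 57), (-14, 50), (-14, 55), (-13, 56), (-12, 58), (-12, 57), (-12, 62), (-12, 58), (-11, 58), (-10, 56), (-10, 53), (-10, 58), (-9, 56), (-8, 53), (-7, 40), (-7, 49), (-6, 37), (-6, 44), (-5, 42), (-4, 41), (-4, 14), (-4, 38), (-3, 41), (-3, 45), (-2, 40), (-1, 5), (-1, 34), (-1, 50), (0, 35)]
80 [(-14, 52), (-13, 52), (-13, 53), (-13, 57), (-11, 54), (-11, 57), (-10, 59), (-9, 54), (-8, 55), (-8, 54), (-4, 13), (-3, 11), (-2, 15), (-1, 28), (-1, 56), (-1, 36), (-1, 40), (-1, 29), (-1, 11), (0, 57), (0, 40), (0, 45), (0, 58), (1, 56), (1, 56), (2, 55), (3, 56), (3, 54), (4, 53), (4, 55)]
21.4917 [-0.06  0.32  1.86 -0.    0.96 -1.3 ]
```

View pics/w4.png

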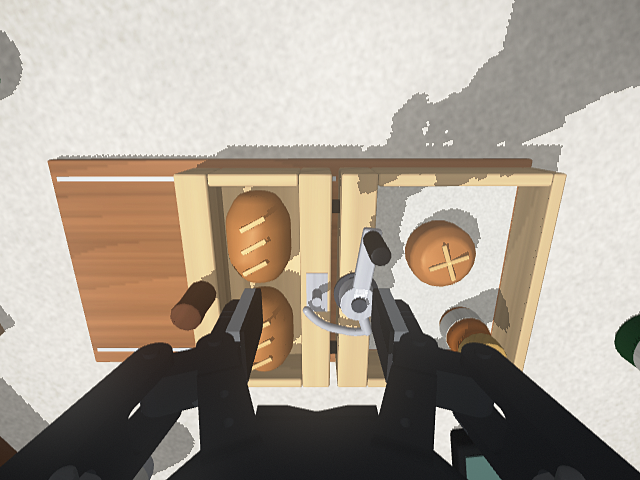

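The half sits at the studs with a gap of about 6 to 7 mm, the pin is at (317,297) inside the hook's reach, and the post top is at (375,243). Next I grip the post and swing it on the arc.

```bash
python3 - <<'E'
from h import *
cx,cy,r=0.2,13.,54.8
def pose(t): return w(cx-r*np.cos(t),cy+r*np.sin(t),80), down(a-t)
t0=.13
P,R=pose(t0)
m.move_ptp([P[0],P[1],.15],R)
m.move_l(P,max_speed=.1)
m.set_gripper(0,40)
print(m.current_grip_width(),m.current_force().round(1))
for t in np.linspace(t0,1.6,15)[1:]:
    P,R=pose(t); m.move_l(P,attitude=R,max_speed=.06)
    f=m.current_force(); print(round(t,2),f.round(1),round(m.current_grip_width(),3))
    if np.linalg.norm(f)>50: print("stop");break
print(m.current_time())
E
```

```text
0.1512925194662494 [-2.   0.9  5.3]
0.24 [-1.8  1.5  6.4] 0.151
0.34 [-0.6  1.3  6.2] 0.149
0.45 [-1.   2.1  6.6] 0.149
0.55 [-1.   1.7  6.2] 0.151
0.66 [-0.2  0.6  6.8] 0.15
0.76 [0.2 1.  5.7] 0.153
0.87 [0.3 1.3 6.4] 0.151
0.97 [0.5 0.4 5.5] 0.149
1.08 [0.6 0.1 5.2] 0.15
1.18 [0.1 0.  5.4] 0.155
1.28 [ 1.4 -0.8  5.7] 0.147
1.39 [ 1.5 -2.   5.5] 0.153
1.5 [ 1.3 -1.5  5.8] 0.151
1.6 [-2.1 -0.6  7.6] 0.146
26.7
```

```bash
python3 - <<'E'
from h import *
m.set_gripper(.5); 
e=m.current_ee_pos(); m.move_l([e[0],e[1],.2],max_speed=.12)
p,W=cloud("wrist");A=st(W);z=W[...,2]*1000
b=(z>104)&(z<118)&(A[...,1]>20)&(A[...,1]<110)&(abs(A[...,0])<50)
print("post",b.sum(),np.percentile(A[b],[2,50,98],axis=0).round(1).tolist() if b.any() else "")
m.move_l([*(O-.02*X-.03*Y),.25])
p,W=cloud("wrist","w5");A=st(W);z=W[...,2]*1000
for x in(-60,-40,40,60):
    b=(abs(A[...,0]-x)<8)&(A[...,1]>-30)&(A[...,1]<35)&(abs(z-55)<3); print(x,np.histogram(A[b][:,1],bins=range(-28,32,2))[0])
b=(z>104)&(z<118)&(A[...,1]>20)&(A[...,1]<110)&(abs(A[...,0])<50)
print("post",b.sum(),np.percentile(A[b],[2,50,98],axis=0).round(1).tolist() if b.any() else "")
print(m.current_time(), m.current_force().round(1))
E
```

```text
post 310 [[-3.8, 62.3], [2.2, 69.2], [8.6, 74.5]]
-60 [19 30 29 31 32 33 31 32 30 30 30 31 32 22 31 33 32 32 32 32 32 33 32 34
 33 34 37  9  0]
-40 [16 33 31 32 27 28 19 18 17 13 14 19 30 23 32 30 33 31 31 36 31 35 34 33
 35 34 34 17  0]
40 [19 31 30 32 32 32 31 31 32 32 29 33 32 22 31 32 32 31 31 32 32 32 33 34
 37 34 38  5  0]
60 [26 30 29 34 30 30 32 30 31 32 33 30 37 26 34 33 31 31 35 33 34 33 32 34
 33 33 35 15  0]
post 268 [[-3.8, 61.1], [2.4, 67.4], [8.6, 73.4]]
29.2417 [0.4 0.9 0.3]
```

View pics/w5.png

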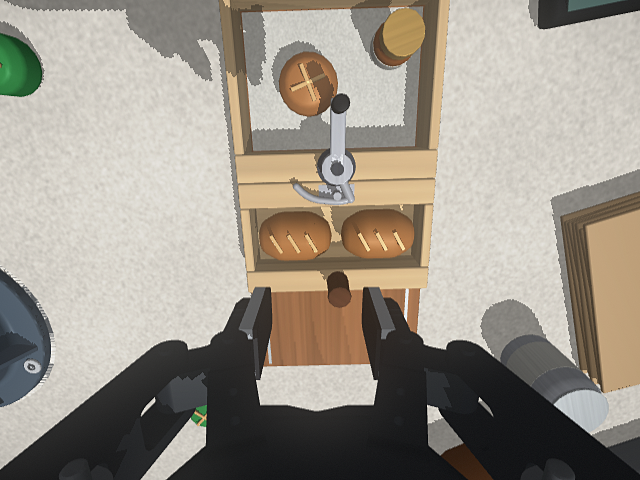

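The halves are tight with no visible gap at (337,182). The lever points along +y with its post at (340,103), about 1.6 rad. The roll at (308,83) is in the tray, the jar is upright at (402,35), and the gripper is clear of everything.

```bash
python3 -c "
from bench import manip as m
print(m.sign_off())"
```

```text
the job is handed in; nothing more can be done
None
```

The job is handed in: the roll is in the fixed tray, the halves are drawn tight, the lever is at about 1.6 rad, and no bystander was seen to move; about 29 s was used, and hand-in returned no verdict.

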